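# Dock the sample board at the optical reader

## Task

With your fingertips, push the sample board along its rails towards the round reader, not towards the box with the knobs, until you feel it drop into the locating notches there and it lies flush with the side guides. Only push the board: do not lift it, do not touch the flask and the vial that ride on it, which must stay standing, and leave everything else on the bench where it is. Then draw back clear.

Things in the scene. Friction and masses are not known exactly. Their poses are not given: they have to be found in the camera images.
- railbed: Fixed aluminium rail bed on a dark plate, 178 x 480 x 52 mm. Origin: centre of its underside, on the bench; y = sliding direction, x across, z up; turned up to 0.3 rad from world axes. Side guides (tops 52 mm high, 155 mm between inner faces) run its full length. Between them four flat tracks along y, tops 30 mm high; down the middle a 72 mm wide channel, its floor 8 mm above the bench.
- dock_a (a point): Where the board's origin lies when docked at the bed's +y end: 90 mm from the bed's centre, 22 mm above the bench. Notches in the tracks here, 8 mm deep and 17 mm long in y, take the feet (outer tracks at bed y = +160 mm, inner at +20 mm). A 40 mm high cross bar stops an overshooting board 30 mm past the dock.
- dock_b (a point): The same at the bed's -y end: y = -90 mm (outer tracks notched at y = -20 mm, inner at -160 mm). Which of the two docks lies at the reader's end varies.
- board: Loose white plastic board, 150 x 200 x 20 mm (x, y, z), 0.45 to 0.7 kg, on four 12 mm square feet 10 mm high. Origin: board centre in the plane of the soles; top 30 mm above it. Axes as the bed's. Starts within 30 mm of the bed's middle, origin 30 mm above the bench, top 8 mm proud of the guides; 2.5 mm side play. At a dock all four feet drop 8 mm at once: origin at 22 mm, top flush with guides.
- board_end_a (a point): Middle of the board's end face at +y (100 mm from its centre, 150 mm wide, 20 mm high), at half its thickness: 20 mm above the board's origin. A face to push on, free between the guides. Sliding the loaded board takes about 2 to 4 N; docked, it has 5 mm play along y and then stops at the notch walls, and above about 30 N its pushed end may begin to rise.
- board_end_b (a point): The same, on the opposite end face (-y).
- reader: Optical reader: fixed white upright cylinder, 90 mm across, 100 mm high (104 with its cap disc), with a dark glass band all round. It stands at one end of the rail bed, on its centre line 295 mm from the bed's centre; which end varies. Origin: centre of its underside, on the bench. A board docked at its end has its centre 205 mm away from it.
- control_box: Fixed white rectangular box, 100 x 90 x 74 mm, with two black knobs on top (86 mm in all), at the other end of the rail bed, 295 mm from its centre. Origin: centre of its underside. Not to be used.
- flask: Loose clear conical flask, 64 mm base, 105 mm high, about 0.12 kg, standing on the board near its middle (towards the board's +x). Origin: centre of its underside. Not to be touched; must stay standing.
- vial: Loose small amber jar with black cap, 38 mm wide, 60 mm high, about 0.07 kg, standing on the board near its middle (towards the board's -x). Origin: centre of its underside. Not to be touched; must stay standing.
- amber_bottle: Loose amber bottle, 66 mm wide, 150 mm high, on the bench beyond the rail bed. Origin: centre of its underside. Leave alone.
- white_bottle: Loose white plastic bottle, 64 mm wide, 140 mm high, on the bench beyond the rail bed. Origin: centre of its underside. Leave alone.
- beaker: Loose glass beaker, 68 mm wide, 75 mm high, on the bench beyond the rail bed. Origin: centre of its underside. Leave alone.
- spatula: Loose steel lab spatula, 170 mm long, 14 mm wide, 5 mm high, lying on the bench on the robot's side of the rail bed. Origin: its middle, on the bench. Leave alone.
- cork_ring: Loose cork flask ring, 80 mm wide, 20 mm high, on the bench on the robot's side of the rail bed. Origin: centre of its underside. Leave alone.
Not all that is in view belongs to the job. Leave any purple or red look-alike of the board alone.

How it is judged (in metres and radians):
On the way, in this order (a step that is already met when the one before it is completed fails the run):
1. the fingers push the board (contact force between the fingers and board above 0.3 N).
2. the board drops into the notches at the reader's end (z of board in the frame of railbed below 0.0255 m and angle between board's own z axis and vertical below 0.03 rad and horizontal distance between board and reader below 0.215 m), for 0.2 s.
At the end, for the whole second after the job is handed in: The board lies in the dock at the reader's end: soles 22 mm above the bench (below 25.5 mm), level within 0.03 rad, its centre within 215 mm of the reader, at rest; flask and vial stand on it, upright within 0.1 rad (all of step 2 and linear speed of board below 0.01 m/s and angle between each of flask, vial's own z axis and vertical below 0.1 rad and horizontal distance between each of flask, vial and board below 0.085 m and z of each of flask, vial in the frame of board above 0.025 m); the robot touches nothing.
It fails at once if the board is lifted off its rails or tipped (z of board in the frame of railbed above 0.038 m or angle between board's own z axis and vertical above 0.12 rad).
It fails at once if the board drops into the dock at the control box's end (z of board in the frame of railbed below 0.0255 m and horizontal distance between board and control_box below 0.215 m).
It fails at once if the flask or the vial is touched (contact force between any of the arm, the fingers and flask above 0.3 N or contact force between any of the arm, the fingers and vial above 0.3 N).
It fails at once if the flask or the vial is tipped (angle between any of flask, vial's own z axis and vertical above 0.4 rad).
It fails at once if a thing on the bench is moved (distance of any of amber_bottle, white_bottle, beaker, spatula, cork_ring from where it was at the start of the episode above 0.025 m).
It also fails if it takes over 42 s, if anything falls off the work surface, if the arm or the gripper's body presses on something with over 40 N, if the wrist force passes 120 N, or if a joint passes its speed limit or range.

## Robot

A 6-joint arm with a two-finger parallel gripper is mounted at the origin on the work surface. World frame = base frame: x ahead of the robot, y to its left, z up, the work surface at z = 0. Lengths are in mm, angles in rad, forces in N, time in s.
With the tool pointing down it reaches from about 350 to 775 mm from the base axis. Payload 7.3 kg.
Tool frame: the origin (TCP) lies between the finger pads; the fingertips stand 22 mm ahead of it and the grasp point (between the pads) lies 3 mm ahead of it; z points along the fingers, x is the direction in which the jaws open and shut, and the axes are right-handed (so a half turn about z gives the same grasp; the last joint's range is limited). The gripper opens to 92 mm and grips with 3 to 60 N. Pads are 19 mm wide; open, the fingers measure 130 mm over their backs; the gripper's body (75 mm by 190 mm) begins 47 mm behind the grasp point.
Start: joints at [1.107, 0.342, 1.524, -0, 1.275, -0.146], TCP at [164.035, 498.734, 248.741] pointing down, gripper open.
Joint ranges: [-2.53, 2.53], [-0.77, 2.02], [0.04, 2.7], [-1, 4.14], [0.28, 2.66], [-3.11, 3.11]. Speed limits (rad/s): [2.57, 2.57, 3.14, 3.14, 3.14, 3.14].

## Interface

Orientations are given as [roll, pitch, yaw] about the fixed x, y, z axes, in that order (R = Rz(yaw) Ry(pitch) Rx(roll)).
In Python, from plant import * gives the robot as it stands. The module is installed in compiled form; this text tells all that it offers.
- The arm moves only by the shell command python3 -m handwheel 'ROWS' [OPENING]. ROWS is a JSON object of lists of equal length, an entry for each row: "translation": the shift along the world's x, y, z in units of 15 cm (1.0 is 15 cm), a list of three; "twist": the turn about the world's z in units of 90 degrees (1.0 is 90 degrees). In form: {"translation": [[tx, ty, tz], ...], "twist": [twist, ...]}. A call has exactly 8 rows; each row shifts and turns the pose as measured when the row begins; what a row does not reach is not made up. A row lasts 1/8 s, in which the tool goes at most 62.5 mm and 10.7 degrees, less where a joint would pass 70% of its speed; a pose out of reach is approached as far as the arm can. A call with a number of a shift or a turn outside -1 to 1 is refused whole. A call with a gripper value outside its range is refused whole. OPENING is the closure in counts, from 0 (fully open) to 255 (shut), set as the call begins (- or left out, the last holds). The fingers move at their own pace and stop on an object; the grip force is fixed at half the most. Time passes only in rows, so rows that do not move let the fingers close, or fill a call up. It gives the time, the measured TCP pose, the force and the opening at its end, in the units of the state.
- get_obs(): the state, without advancing time (a new reading comes with each control period).
- capture(name): name is "side" or "top"; returns a dict with "img" (480x640x3 uint8, red, green, blue), "vertical_fov" (degrees; the focal length in pixels is half the picture's height over the tangent of half this angle, whatever the lens; pixels are square), "cx", "cy" (the principal point, pixels), "world_from_camera" (4x4, takes a point from camera to world coordinates). Camera axes: x right, y up, looking along -z (the intrinsics and any distortion apply to the point x, -y, -z); pixel columns grow to the right and rows downward; lengths in mm; the calibration is good to about 2 mm. A picture is of the moment at which its call begins. There is no depth.
- close_job(): hands the job in, once; it reports no verdict.
Trained networks look in the newest picture that a camera, given by its name, has taken for a name from the list of things; names that differ only in an ending like _2 or _b are one class to them, and where a whole thing is asked for, a point or a joint stands for the part that bears it (a point fixed in the world has none). Each returns a list of dicts, best first, with "score" (0 to 1); they miss things now and then, are a little off and sometimes report something else, mostly with a low value. They report only what shows in the picture. A call takes as long as a camera call. They do not tell look-alikes from the thing itself.
- search_frame(camera, label): "position" ([x, y, z] in mm, in the coordinates of the camera as it stood for that picture, good to about 4 mm: the middle of the surface that is visible of it).
- spot_point(camera, label): "position" ([x, y, z] in mm, in the coordinates of the camera as it stood for that picture, good to about 4 mm: a listed point, or the origin of a listed thing).
The state is a dict: "time": time; "joint_positions": joint angles; "dq": joint speeds; "tau": joint torques, N m; "tool_pos": TCP position; "tcp_rot": TCP orientation; "contact_force": force on the tool from outside, world axes, zero at the start; "moment": the same for the moment, N m; "grip_width": finger opening in mm.
Only numpy, scipy, OpenCV 4.12 (cv2) and the standard library are available. Lean on these libraries where they do the work, as an engineer would, in place of code of your own. Each camera call takes 0.05 s, during which the arm holds its last target.

## Working session

There is one attempt and no reset: what is moved stays moved. The work goes in short steps, Python scripts to look and compute and a shell command to move; the robot and the scene stay as the last step left them, time stands still between calls to the robot, and variables do not carry over. Pictures are saved under pics/ and viewed, and the job is handed in when it is done.

```bash
mkdir -p pics
cat > h.py <<'E'
from plant import *
import numpy as np, cv2
def world(cap,p): return (cap["world_from_camera"]@np.array([*p,1.0]))[:3]
def proj(cap,P):
    c=np.linalg.inv(cap["world_from_camera"])@np.array([*P,1.0]); f=240/np.tan(np.radians(cap["vertical_fov"]/2))
    return cap["cx"]+f*c[0]/-c[2], cap["cy"]+f*c[1]/c[2]
def snap(n,name):
    c=capture(n); cv2.imwrite(f"pics/{name}.png",c["img"][:,:,::-1]); return c
E
cat > a.py <<'E'
from h import *
np.set_printoptions(precision=1,suppress=True)
o=get_obs(); print(o["time"],o["tool_pos"],o["tcp_rot"],o["grip_width"])
for n in ("side","top"):
    c=snap(n,n+"0"); print(n,c["vertical_fov"],c["world_from_camera"][:3,3],[k for k in c])
    for l in ("railbed","dock_a","dock_b","board","board_end_a","board_end_b","reader","control_box","flask","vial","cork_ring","spatula"):
        print(l,[(round(d["score"],2),world(c,d["position"])) for d in spot_point(n,l)][:3])
print(get_obs()["time"])
E
python3 a.py
```

```text
0.0 [163.9 498.4 248. ] [-3.1  0.   1.3] 91.92874771521478
side 44.63322717495313 [ -375.8 -1054.5   828.7] ['img', 'vertical_fov', 'cx', 'cy', 'world_from_camera']
railbed [(0.97, array([468.6,  71. ,  -2.7])), (0.57, array([628.2,  28.6,  -3.6]))]
dock_a [(0.71, array([478.8, 160.6,  16.9])), (0.67, array([459.8, -20.1,  19.6]))]
dock_b [(0.71, array([478.8, 160.6,  16.9])), (0.67, array([459.8, -20.1,  19.6]))]
board [(0.95, array([ 218.5, -375.1,    2.2])), (0.91, array([473.5,  92.7,  24.2])), (0.76, array([ 689. , -431.9,   -3.6]))]
board_end_a [(0.88, array([484. , 187.5,  48.8])), (0.87, array([466.5,  -6.2,  51.2])), (0.84, array([ 215.5, -268.7,   10.5]))]
board_end_b [(0.88, array([484. , 187.5,  48.8])), (0.87, array([466.5,  -6.2,  51.2])), (0.84, array([ 215.5, -268.7,   10.5]))]
reader [(0.81, array([ 445.7, -224.6,   -1.6]))]
control_box [(0.66, array([498.2, 362.7,   1.6]))]
flask [(0.69, array([499.9,  87.7,  58. ])), (0.28, array([650.9, 267.4,   2.1])), (0.23, array([479.5, 159.7,  16.2]))]
vial [(0.83, array([443.8, 104.2,  59.9]))]
cork_ring [(0.64, array([306.7
[... 472 characters left out ...]
0.71, array([ 690.9, -433.6,   -1.7]))]
board_end_a [(0.94, array([ 788.6, -449.5,   18.1])), (0.8, array([480.5, 188.3,  49.1])), (0.73, array([465.9,  -6.9,  47.2]))]
board_end_b [(0.94, array([ 788.6, -449.5,   18.1])), (0.8, array([480.5, 188.3,  49.1])), (0.73, array([465.9,  -6.9,  47.2]))]
reader [(0.95, array([ 447.9, -222.7,   -2.2])), (0.23, array([481.4, 189.5,  51.1]))]
control_box [(0.87, array([498.7, 359.7,  -2. ])), (0.65, array([503. ,  82.3,  62.3]))]
flask [(0.59, array([506.1,  83.4,  56.9]))]
vial [(0.83, array([444.1, 105.8,  57. ]))]
cork_ring [(0.95, array([307.7,   0.9,   0. ])), (0.15, array([482.3, 186.6,  52.2]))]
spatula [(0.67, array([338.3, 223.2,  -2.4]))]
1.3
```

View pics/side0.png

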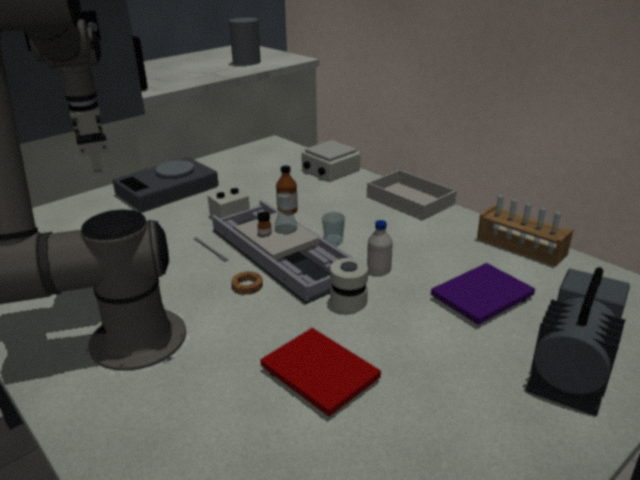

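View pics/top0.png

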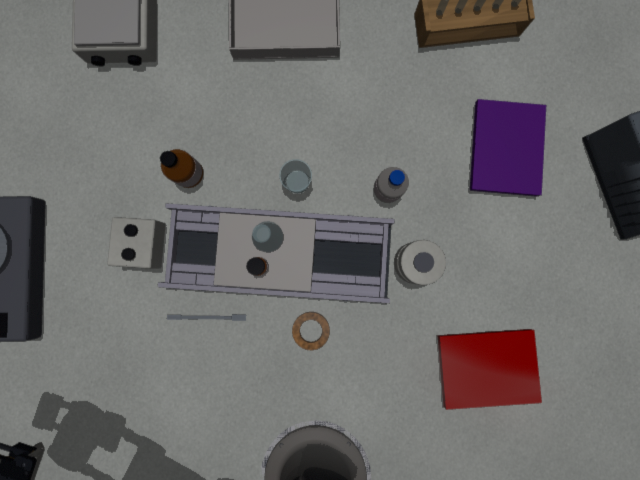

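Both views agree: the reader is at pixel (422,262) in the top view, on the -y side in world axes. The control box is at (133,243), and the white board sits between them with its box-side face at column ~216. I'll work out the bed axis and clearances more exactly.

```bash
cat > b.py <<'E'
from h import *
np.set_printoptions(precision=3,suppress=True)
c=capture("top"); f=240/np.tan(np.radians(c["vertical_fov"]/2))
def back(u,v,z):
    M=c["world_from_camera"]; d=M[:3,:3]@np.array([(u-c["cx"])/f,-(v-c["cy"])/f,-1]); o=M[:3,3]; return o+d*(z-o[2])/d[2]
for n,u,v,z in (("gTL",170,208,52),("gTR",391,221,52),("gBL",163,286,52),("gBR",387,299,52),("bdTL",218,213,60),("bdBL",215,289,60),("bdTR",315,219,60),("bdBR",313,292,60)): print(n,back(u,v,z))
for l in ("amber_bottle","white_bottle","beaker"): print(l,[(d["score"],world(c,d["position"])) for d in spot_point("top",l)][:2])
print(get_obs()["tcp_rot"],get_obs()["tool_pos"])
E
python3 b.py
python3 -c "
import cv2;i=cv2.imread('pics/top0.png')[180:320,90:460];cv2.imwrite('pics/crop0.png',cv2.resize(i,None,fx=2.1,fy=2.1,interpolation=2))"
```

```text
gTL [568.314 289.456  52.   ]
gTR [ 531.821 -170.682   52.   ]
gBL [406.866 302.924  52.   ]
gBR [ 371.028 -157.341   52.   ]
bdTL [554.857 187.669  60.   ]
bdBL [398.872 194.161  60.   ]
bdTR [538.362 -12.644  60.   ]
bdBR [388.755  -5.737  60.   ]
amber_bottle [(0.9, array([650.673, 267.105,  -0.465]))]
white_bottle [(0.87, array([ 606.313, -172.791,   -1.761]))]
beaker [(0.95, array([631.223,  23.845,  -3.991])), (0.33, array([497.772, 360.705,  -1.39 ]))]
[-3.142 -0.     1.253] [164.03  498.739 248.742]
```

View pics/crop0.png

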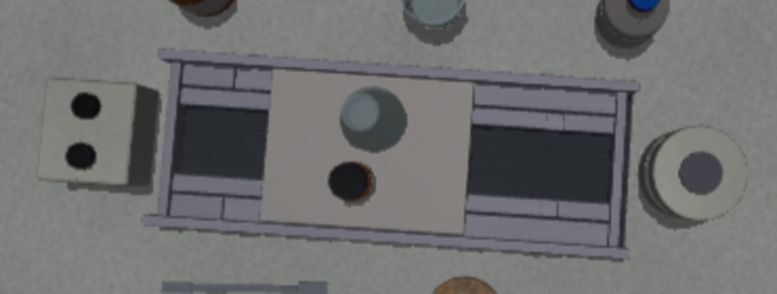

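```bash
python3 -m handwheel '{"translation":[[0.26,-0.21,0],[0.26,-0.21,0],[0.26,-0.21,0],[0.26,-0.21,0],[0.26,-0.21,0],[0.26,-0.21,0],[0.26,-0.21,0],[0.26,-0.21,0]],"twist":[-0.106,-0.106,-0.106,-0.106,-0.106,-0.106,-0.106,-0.106]}' 116
```

```text
time: 2.5
tool_pos: [482.3, 240.5, 249.4]
tcp_rot: [-3.14, -0.003, -0.115]
contact_force: [-0.3, 1.2, -0.0]
grip_width: 49.9
```

```bash
python3 -m handwheel '{"translation":[[0.01,0,-0.2],[0,-0.02,-0.2],[0,0,-0.2],[0,0,-0.2],[0,0,-0.1],[0,0,-0.1],[0,0,0],[0,0,0]],"twist":[0.022,0,0,0,0,0,0,0]}'
python3 - <<'E'
from h import *
c=snap("side","side1"); c=snap("top","top1"); o=get_obs(); print(o["tool_pos"],o["tcp_rot"])
i=cv2.imread("pics/side1.png")[130:310,150:400]; j=cv2.imread("pics/top1.png")[180:320,90:340]
cv2.imwrite("pics/c1.png",np.vstack([cv2.resize(i,None,fx=2,fy=2,interpolation=2),cv2.resize(j,(500,230),interpolation=2)]))
E
```

```text
time: 3.5
tool_pos: [488.2, 233.9, 95.4]
tcp_rot: [-3.139, -0.007, -0.088]
contact_force: [0.1, 0.6, -0.6]
grip_width: 50.2
[488.13181499 233.883123    95.58338753] [-3.13887021 -0.00754214 -0.08845138]
```

View pics/c1.png

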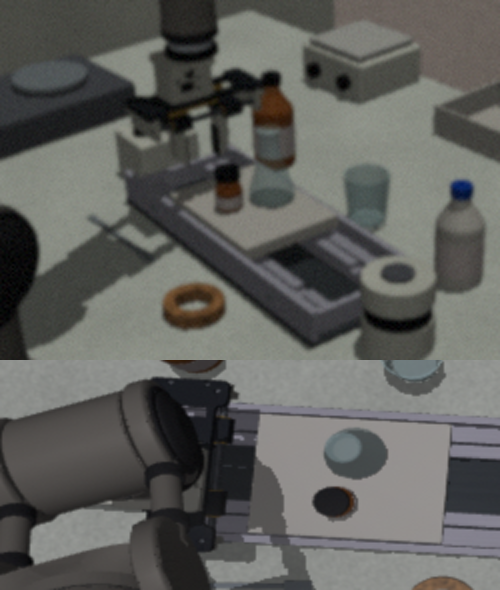

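The fingers hang over the free track behind the board's box-side end, between the guides and clear of the flask and vial. Next I lower them to the height of the face.

```bash
python3 -m handwheel '{"translation":[[-0.02,0,-0.1],[-0.01,0,-0.08],[0,0,-0.06],[0,0,-0.01],[0,-0.04,0],[0,-0.04,0],[0,-0.03,0],[0,0,0]],"twist":[0,0,0,0,0,0,0,0]}'
```

```text
time: 4.6
tool_pos: [485.7, 216.6, 59.7]
tcp_rot: [-3.137, -0.014, -0.089]
contact_force: [-0.7, -0.2, 0.4]
grip_width: 50.1
```

```bash
python3 -m handwheel '{"translation":[[-0.002,-0.025,0],[-0.002,-0.025,0],[-0.002,-0.025,0],[-0.002,-0.025,0],[-0.002,-0.025,0],[-0.002,-0.025,0],[-0.002,-0.025,0],[-0.002,-0.025,0]],"twist":[0,0,0,0,0,0,0,0]}'
```

```text
time: 5.6
tool_pos: [483.5, 186.3, 60.0]
tcp_rot: [-3.134, -0.015, -0.089]
contact_force: [-0.5, 4.4, -1.0]
grip_width: 50.0
```

```bash
python3 -m handwheel '{"translation":[[-0.002,-0.025,0],[-0.002,-0.025,0],[-0.002,-0.025,0],[-0.002,-0.025,0],[-0.002,-0.025,0],[-0.002,-0.025,0],[-0.002,-0.025,0],[-0.002,-0.025,0]],"twist":[0,0,0,0,0,0,0,0]}'
python3 - <<'E'
from h import *
np.set_printoptions(precision=1,suppress=True)
c=snap("side","side2"); print(get_obs()["contact_force"],get_obs()["tool_pos"])
for l in ("board","flask","vial","board_end_a"): print(l,[(round(d["score"],2),world(c,d["position"])) for d in spot_point("side",l)][:4])
i=c["img"][130:310,150:400,::-1]
cv2.imwrite("pics/c2.png",cv2.resize(i,None,fx=3,fy=3,interpolation=2))
E
```

```text
time: 6.6
tool_pos: [480.8, 154.1, 60.0]
tcp_rot: [-3.134, -0.014, -0.089]
contact_force: [0.6, 4.7, -0.9]
grip_width: 50.0
[ 0.3  1.8 -0.2] [480.7 153.7  60. ]
board [(0.97, array([470.8,  44.5,  26.7])), (0.93, array([ 689.7, -431.9,   -0.9])), (0.58, array([ 218.2, -372.6,   -2.3]))]
flask [(0.69, array([498.2,  36.4,  56.8]))]
vial [(0.62, array([437. ,  50. ,  57.3])), (0.43, array([494. ,  38. ,  58.8]))]
board_end_a [(0.98, array([ 216.7, -265.8,   15.3])), (0.82, array([461.9, -54.2,  54. ])), (0.74, array([477.4, 137.5,  48.6])), (0.68, array([ 590.9, -421.7,   17. ]))]
```

View pics/c2.png

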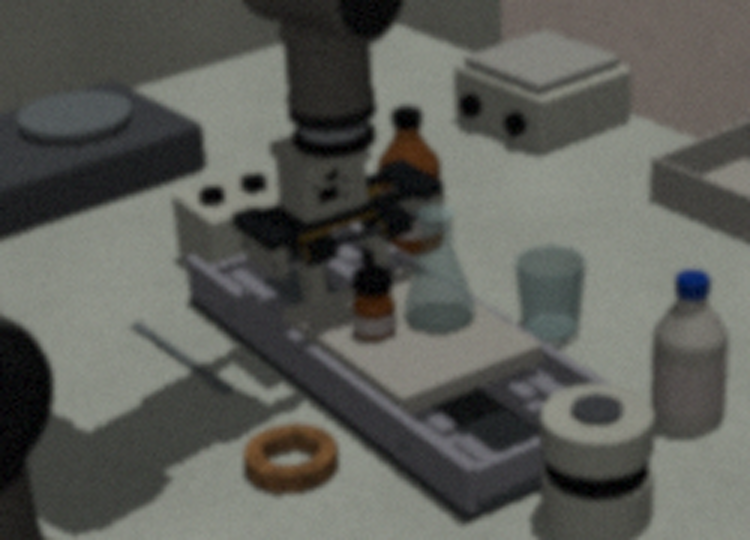

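The board slides under a push of about 4 N with flask and vial upright, and about 65 mm are left. I'll keep pushing and slow down near the notch.

```bash
python3 -m handwheel '{"translation":[[-0.002,-0.025,0],[-0.002,-0.025,0],[-0.002,-0.025,0],[-0.002,-0.025,0],[-0.002,-0.025,0],[-0.002,-0.025,0],[-0.002,-0.025,0],[-0.002,-0.025,0]],"twist":[0,0,0,0,0,0,0,0]}'; python3 -m handwheel '{"translation":[[-0.002,-0.02,0],[-0.002,-0.02,0],[-0.002,-0.02,0],[-0.001,-0.015,0],[-0.001,-0.015,0],[-0.001,-0.012,0],[-0.001,-0.012,0],[-0.001,-0.012,0]],"twist":[0,0,0,0,0,0,0,0]}'
```

```text
time: 7.85
tool_pos: [478.2, 123.0, 60.0]
tcp_rot: [-3.133, -0.014, -0.089]
contact_force: [0.3, 4.3, -0.7]
grip_width: 50.2
time: 8.85
tool_pos: [476.4, 102.7, 60.0]
tcp_rot: [-3.133, -0.014, -0.089]
contact_force: [-0.5, 2.9, -1.4]
grip_width: 50.1
```

```bash
python3 -m handwheel '{"translation":[[-0.001,-0.012,0],[-0.001,-0.012,0],[-0.001,-0.012,0],[-0.001,-0.012,0],[-0.001,-0.012,0],[-0.001,-0.012,0],[-0.001,-0.012,0],[0,-0.01,0]],"twist":[0,0,0,0,0,0,0,0]}'
```

```text
time: 9.85
tool_pos: [475.2, 89.4, 60.0]
tcp_rot: [-3.13, -0.014, -0.09]
contact_force: [0.5, 19.5, -1.2]
grip_width: 49.9
```

The force jumped to 19.5 N, which suggests the notch wall. I'll stop and look.

Run:
```python
from h import *
np.set_printoptions(precision=1,suppress=True)
c=snap("side","side3"); print(get_obs()["contact_force"],get_obs()["tool_pos"])
for l in ("board","flask","vial","board_end_a"): print(l,[(round(d["score"],2),world(c,d["position"])) for d in spot_point("side",l)][:4])
i=c["img"][150:310,200:400,::-1]
cv2.imwrite("pics/c3.png",cv2.resize(i,None,fx=3.7,fy=3.7,interpolation=2))
```

```text
[ 0.1 13.9 -1.3] [475.2  89.5  60. ]
board [(0.96, array([465. , -22.4,  16.6])), (0.92, array([ 690.2, -430.7,   -0.1])), (0.79, array([ 220.7, -373.7,   -0.4])), (0.67, array([468. ,  71.4,  -1.9]))]
flask [(0.71, array([491.4, -27.6,  52.1])), (0.59, array([462.8, -19.9,  19.2]))]
vial [(0.73, array([431.7, -12.9,  51.4])), (0.4, array([475. ,  73. ,  43.2]))]
board_end_a [(0.93, array([ 588.9, -416.4,   15.6])), (0.89, array([ 222.8, -470.7,   23.6])), (0.86, array([ 216.1, -266.4,   16.5])), (0.66, array([ 790.5, -444.8,   22.7]))]
```

View pics/c3.png

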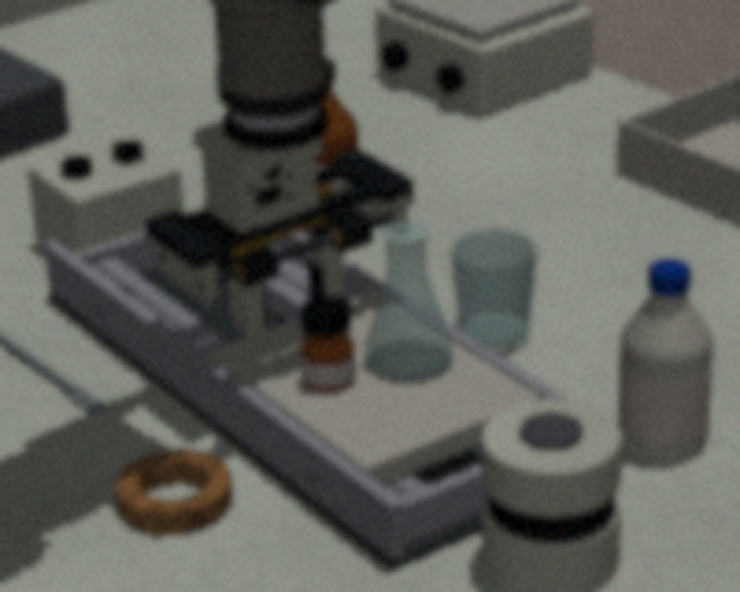

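The board has dropped: flask and vial now sit at about z = 52, down from about 58 (8 mm is expected), and the board's top looks flush with the guides. I'll draw straight back, then go up.

```bash
python3 -m handwheel '{"translation":[[0.001,0.015,0],[0.002,0.03,0],[0.003,0.05,0],[0.006,0.08,0],[0.006,0.08,0],[0.003,0.05,0],[0,0,0],[0,0,0]],"twist":[0,0,0,0,0,0,0,0]}'; python3 -m handwheel '{"translation":[[0,0,0.05],[0,0,0.1],[0,0,0.15],[0,0,0.2],[0,0,0.2],[0,0,0.2],[0,0,0.1],[0,0,0]],"twist":[0,0,0,0,0,0,0,0]}'
python3 - <<'E'
from h import *
np.set_printoptions(precision=1,suppress=True)
for n in ("side","top"):
    c=snap(n,n+"4"); 
    for l in ("board","flask","vial","reader","cork_ring","spatula","amber_bottle"): print(n,l,[(round(d["score"],2),world(c,d["position"])) for d in spot_point(n,l)][:2])
i=cv2.imread("pics/side4.png")[150:310,180:400]; j=cv2.imread("pics/top4.png")[140:340,90:460]
cv2.imwrite("pics/c4.png",np.vstack([cv2.resize(i,(500,330),interpolation=2),cv2.resize(j,(500,270),interpolation=2)]))
E
```

```text
time: 11.1
tool_pos: [478.4, 137.5, 60.0]
tcp_rot: [-3.133, -0.014, -0.088]
contact_force: [-0.3, 0.2, 0.9]
grip_width: 50.1
time: 12.1
tool_pos: [477.7, 134.9, 218.1]
tcp_rot: [-3.133, -0.016, -0.092]
contact_force: [-0.2, -0.4, 0.9]
grip_width: 50.2
side board [(0.96, array([ 219.7, -371.3,   -0.3])), (0.92, array([ 688.3, -430.6,   -4.8]))]
side flask [(0.68, array([490.9, -25.8,  50.9]))]
side vial [(0.77, array([432.5, -12.3,  51.4]))]
side reader []
side cork_ring [(0.75, array([308.1,   2.1,  -6.6]))]
side spatula [(0.42, array([336.3, 228. ,  -5.1]))]
side amber_bottle [(0.93, array([649.7, 266.5,  -0.7]))]
top board [(0.86, array([ 220.5, -371.6,   -0.2])), (0.79, array([ 688.8, -436.8,   -3.4]))]
top flask [(0.87, array([492.8, -30.2,  49.3]))]
top vial [(0.69, array([493.4, -36.5,  51.7])), (0.53, array([436.7, -13.1,  51.2]))]
top reader [(0.68, array([ 445. , -225.5,   -3.1]))]
top cork_ring [(0.74, array([305.3,   2.4,   1.1])), (0.32, array([493.3, -28.8,  49.7]))]
top spatula [(0.58, array([338.4, 228.5,  -5.7]))]
top amber_bottle [(0.94, array([654.4, 268.3,  -2.2]))]
```

View pics/c4.png

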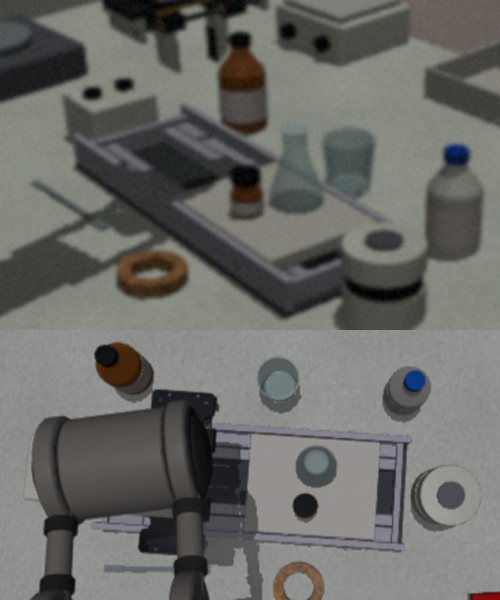

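The board lies flush at the reader's end with flask and vial upright, the gripper is clear, and nothing else has moved. I'm handing in.

```bash
python3 -c "
from plant import *
print(get_obs()['contact_force'],get_obs()['dq']); print(close_job())"
```

```text
[-0.1413725  -0.04494168 -0.02678352] [ 0.00078674 -0.00140431  0.00067291 -0.00163414 -0.00080877  0.00055262]
the job is handed in; nothing more can be done
None
```

The board is docked at the reader's end, and I handed the job in after about 12 s of the 42 s allowed. I pushed it there with half-open fingertips on its box-side end face. Sliding took about 3–5 N, then the force rose to 19.5 N against the notch wall. I drew back about 48 mm and then raised the tool by about 158 mm.

**Last checks:**
- **Dock:** the board's centre was about 202 mm from the reader, estimated just before I drew back. The flask and vial now stand at z of about 50–52 mm, down from 57–60 mm, which fits the 8 mm drop. The board looks flush with the guides in both views.
- **Flask and vial:** both are upright, and I saw no sign that the arm touched them.
- **Other things:** the cork ring, spatula and amber bottle measured within about 6 mm of their first positions, which is about the detector's accuracy. I only judged the beaker and white bottle by eye in the last pictures; both looked unmoved.
- **Arm:** the tool force was about zero and the arm was at rest.

**What failed or disagreed:**
- **Board detection:** after I drew back, the networks' two best hits for the board were the red and purple look-alikes in both views. The docked position therefore rests on the earlier reading, the flask and vial heights and the pictures.
- **Height reading:** that earlier reading put the board's soles at 16.6 mm, about 5 mm below the true 22 mm, which is close to the detector's error.

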